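# Count the cash coins through the till gate

### The arm

A 6-joint arm with a two-finger parallel gripper is mounted at the origin on the work surface. World frame = base frame: x ahead of the robot, y to its left, z up, the work surface at z = 0. Lengths are in m, angles in rad, forces in N, time in s.
With the tool pointing down it reaches from about 0.375 to 0.9 m from the base axis. Payload 3.1 kg.
Tool frame: the origin (TCP) lies midway between the tips of the shut fingers; the grasp point (between the pads) lies 19 mm behind it; x points along the fingers, z is the direction in which the jaws open and shut, and the axes are right-handed (so a half turn about x gives the same grasp; the last joint's range is limited). The gripper opens to 85 mm and grips with 20 to 120 N. Pads are 22 mm wide; open, the fingers measure 114 mm over their backs; the gripper's body (76 mm by 85 mm) begins 54 mm behind the grasp point. The pads swing forward as they close: fully open they stand 13 mm farther back than shut.
Start: joints at [-1.395, 0.527, 1.433, -0, 1.181, -0.178], TCP at [0.217, -0.586, 0.231] pointing down, gripper open.
Joint ranges: [-3.08, 3.08], [-0.75, 2.2], [0.22, 2.44], [-1.43, 4.57], [0, 2.65], [-2.85, 2.85]. Speed limits (rad/s): [2.79, 2.79, 3.14, 3.14, 3.14, 3.14].

### API

Orientations are given as a unit quaternion [x, y, z, w].
In Python, from station import telemetry, optics, manip gives the robot as it stands.
- The arm moves only by the tool step_arm, never from a script. Its argument "commands" is a list of rows, each a list of 4 numbers: the shift along the tool's x, y, z in m, then the turn about the tool's x in rad. A call has 1 to 8 rows; each row is the pose to reach, as a shift and turn from the pose measured when the call began, along the tool's axes at that moment; what a row does not reach only later rows make up. A row lasts 1/12 s, in which the tool goes at most 41.7 mm and 7.16 degrees, less where a joint would pass 70% of its speed; a pose out of reach is approached as far as the arm can. A call with a gripper value outside its range is refused whole. "jaw" is the finger opening in m, from 0 to 0.0854, set as the call begins (left out, the last holds). The fingers move at their own pace and stop on an object; "grip_force" is the grip in N (left out, the last holds). Time passes only in rows, so rows that repeat a pose let the fingers close. It gives the time, the measured TCP pose, the force and the opening at its end, in the units of the state.
- telemetry.sense(): the state, without advancing time (a new reading comes with each control period).
- optics.snapshot(name): name is "side" or "top"; returns the picture (480x640x3 uint8, red, green, blue); there is no depth.
- optics.camera_params(name): a dict with "mtx" (3x3 intrinsics, pixels), "k1" (the pictures are not rectified: a ray, as slopes to the right and down, at radius r is drawn at 1 + k1 r^2 times it, then the intrinsics apply), "origin" and "attitude" of the camera in the world. Camera axes: x right, y down, z forward; pixel columns grow to the right and rows downward; lengths in m; the calibration is good to about 2 mm. A picture is of the moment at which its call begins. camera_params takes no time and is no camera call.
- manip.sign_off(): hands the job in, once; it reports no verdict.
The state is a dict: "t": time; "q": joint angles; "qd": joint speeds; "tau": joint torques, N m; "tcp_pos": TCP position; "tool_rot": TCP orientation; "force": force on the tool from outside, world axes, zero at the start; "ft_torque": the same for the moment, N m; "finger_gap": opening from 0.0 (shut) to 1.0 (fully open).
Only numpy, scipy, OpenCV 4.12 (cv2) and the standard library are available. Lean on these libraries where they do the work, as an engineer would, in place of code of your own. Each camera call takes 0.05 s, during which the arm holds its last target.

### The job

At the curio stall, count the three small square-holed brass coins into the till: with the fingertips sweep them across the deck, one at a time, through the narrow gate so that each drops down the slot. Slide them only, do not pick anything up, and leave the larger medal, the seal, the flask and everything standing round the till where they are.

Things in the scene. Friction and masses are not known exactly. Their poses are not given: they have to be found in the camera images.
- till: Fixed wooden cash till, 350 (x) x 310 (y) mm, turned up to 0.5 rad. Origin: centre of its underside, x and y along its sides, z up. Flat baize deck 80 mm above the table; rim 10 mm thick, 12 mm above the deck. Gate and slot are at the +y side. Two fences (14 mm high) funnel from the gate posts to the side rims, met at y = 2 mm. Open deck behind them: x -165 to 165 mm, back to y = -145 mm.
- gate (a point): Centre of the gate's entrance, on the deck (till frame: x 0, y 75, z 80 mm). The gate is a gap 42 mm wide (till x) between two brass posts 12 mm thick along till y and 14 mm high; coins go through it towards till +y. The deck ends and the slot begins at the posts' far face, 12 mm past this point: a coin whose middle passes that edge tips in and drops.
- slot (a point): Centre of the slot's mouth at deck height (till frame: x 0, y 112, z 80 mm): an opening 52 mm wide (till x) and 50 mm long (till y), walled on its other three sides, over a chute 68 mm deep whose floor is 12 mm above the table.
- coin1: Loose brass cash coin, plain disc 36 mm across and 6 mm thick with a square centre (10 mm) and raised edge, about 46 g, lying flat on the till's deck; all three are alike. Origin: centre of its underside.
- coin2: Loose brass cash coin, plain disc 36 mm across and 6 mm thick with a square centre (10 mm) and raised edge, about 46 g, lying flat on the till's deck; all three are alike. Origin: centre of its underside.
- coin3: Loose brass cash coin, plain disc 36 mm across and 6 mm thick with a square centre (10 mm) and raised edge, about 46 g, lying flat on the till's deck; all three are alike. Origin: centre of its underside.
- medal: Large brass medal without a hole, disc 48 mm across and 6 mm thick, lying loose on the deck among the coins; too wide for the gate, to be left alone. Origin: centre of its underside.
- seal: Green stone seal standing loose on the deck near a back (-y) corner, 22 x 22 mm and 52 mm high, to be left alone. Origin: centre of its underside.
- flask: Small blue ceramic flask with a red stopper standing loose on the deck near a back (-y) corner, 34 mm across and 57 mm high, to be left alone. Origin: centre of its underside.
- teacup: White teacup standing on the table to the left of the till, 72 mm across, 55 mm high. Origin: centre of its underside.
- bangle: Green stone bangle lying on the table to the left of the till, 74 mm across, 11 mm high. Origin: centre of its underside.
- bell: Brass hand bell with a wooden handle standing on the table to the right of the till, 56 mm across, 99 mm high. Origin: centre of its underside.
- gourd: Dried bottle gourd standing on the table to the right of the till, 62 mm across, 100 mm high. Origin: centre of its underside.
There are look-alikes about, which are no part of the job. Leave any white look-alike of the coin1 alone. Leave any orange look-alike of the coin2 alone.

How it is judged:
On the way, in this order (a step that is already met when the one before it is completed fails the run):
1. a first coin has dropped into the slot, alone (((z of coin1 in the frame of till below 0.05 m and horizontal distance between coin1 and slot below 0.045 m) or (z of coin2 in the frame of till below 0.05 m and horizontal distance between coin2 and slot below 0.045 m) or (z of coin3 in the frame of till below 0.05 m and horizontal distance between coin3 and slot below 0.045 m))), for 0.2 s.
2. a second coin has dropped into the slot, alone ((((z of coin1 in the frame of till below 0.05 m and horizontal distance between coin1 and slot below 0.045 m) and (z of coin2 in the frame of till below 0.05 m and horizontal distance between coin2 and slot below 0.045 m)) or ((z of coin1 in the frame of till below 0.05 m and horizontal distance between coin1 and slot below 0.045 m) and (z of coin3 in the frame of till below 0.05 m and horizontal distance between coin3 and slot below 0.045 m)) or ((z of coin2 in the frame of till below 0.05 m and horizontal distance between coin2 and slot below 0.045 m) and (z of coin3 in the frame of till below 0.05 m and horizontal distance between coin3 and slot below 0.045 m)))), for 0.2 s.
3. the third coin has dropped into the slot (z of each of coin1, coin2, coin3 in the frame of till below 0.05 m and horizontal distance between each of coin1, coin2, coin3 and slot below 0.045 m), for 0.2 s.
At the end, for the whole second after the job is handed in: All three coins lie at rest in the chute under the slot (middle more than 30 mm below the deck and within 45 mm of the slot's centre seen from above), having gone in one after another; the medal, seal, flask and the four things on the table are within 20 mm of where they began (all of step 3 and linear speed of each of coin1, coin2, coin3 below 0.03 m/s and distance of each of medal, seal, flask, teacup, bangle, bell, gourd from where it was at the start of the episode below 0.02 m); the robot touches nothing.
It fails at once if a coin is lifted (more than 12 mm off the deck) instead of slid (z of any of coin1, coin2, coin3 in the frame of till above 0.092 m).
It fails at once if the medal, seal or flask on the deck is shifted by more than 20 mm (distance of any of medal, seal, flask from where it was at the start of the episode above 0.02 m).
It fails at once if the teacup, bangle, bell or gourd on the table is shifted by more than 20 mm (distance of any of teacup, bangle, bell, gourd from where it was at the start of the episode above 0.02 m).
It fails at once if something standing is tipped over (angle between any of seal, flask, bell, gourd, teacup's own z axis and vertical above 0.5 rad).
It also fails if it takes over 64 s, if anything falls off the work surface, if the arm or the gripper's body presses on something with over 40 N, if the wrist force passes 120 N, or if a joint passes its speed limit or range.

## Working session

There is one attempt and no reset: what is moved stays moved. The work goes in short steps, Python scripts to look and compute and a tool call to move; the robot and the scene stay as the last step left them, time stands still between calls to the robot, and variables do not carry over. Pictures are saved under pics/ and viewed, and the job is handed in when it is done.

Besides the shell and the picture viewer there is one more tool, called after "Request:" by a JSON object that holds its "op" and its "data", one argument or row to a line. step_arm: Moves the arm, as the interface text tells. Its arguments: {"type":"object","properties":{"commands":{"type":"array","items":{"type":"array","items":{"type":"number"}}},"jaw":{"type":"number"},"grip_force":{"type":"number"}},"required":["commands"]}

```bash
mkdir -p pics; ls
python3 - <<'E'
from station import telemetry, optics, manip
import cv2
for n in ("top","side"):
    im=optics.snapshot(n); cv2.imwrite(f"pics/{n}0.png",im[:,:,::-1]); print(n,optics.camera_params(n))
print(telemetry.sense())
E
```

```text
pics
top {'mtx': array([[486.74980331,   0.        , 318.64535234],
       [  0.        , 486.74980331, 238.53892625],
       [  0.        ,   0.        ,   1.        ]]), 'k1': 0.002989450758045348, 'origin': array([ 3.35471159e-01, -9.71470236e-04,  1.10718867e+00]), 'attitude': array([ 0.71056693, -0.69619578,  0.07282812, -0.07142931])}
side {'mtx': array([[544.92782834,   0.        , 326.26419512],
       [  0.        , 544.92782834, 236.18766084],
       [  0.        ,   0.        ,   1.        ]]), 'k1': -0.056683277329498155, 'origin': array([ 0.33705382, -1.14445991,  0.89560221]), 'attitude': array([ 0.88382798, -0.07226734,  0.05010825, -0.4594722 ])}
{'t': 0.1, 'q': array([-1.39547713e+00,  5.28377828e-01,  1.43378273e+00,  2.41098820e-05,
        1.18141950e+00, -1.78500341e-01]), 'qd': array([ 0.00026943, -0.00138177, -0.00315048,  0.00014406, -0.00153229,
        0.00069058]), 'tau': array([ 7.30137776e-05, -4.43303490e+01, -1.78585678e+01, -2.00907480e-04,
        3.86893153e-03,  2.42360994e-05]), 'tcp_pos': array([ 0.21647023, -0.58562028,  0.23042592]), 'tool_rot': array([ 0.40470758,  0.58067866, -0.40370117,  0.57969771]), 'force': array([0.03674519, 0.45240977, 0.45238351]), 'ft_torque': array([-0.03051162, -0.00900492,  0.01034582]), 'finger_gap': 1.004001452977792}
```

View pics/top0.png

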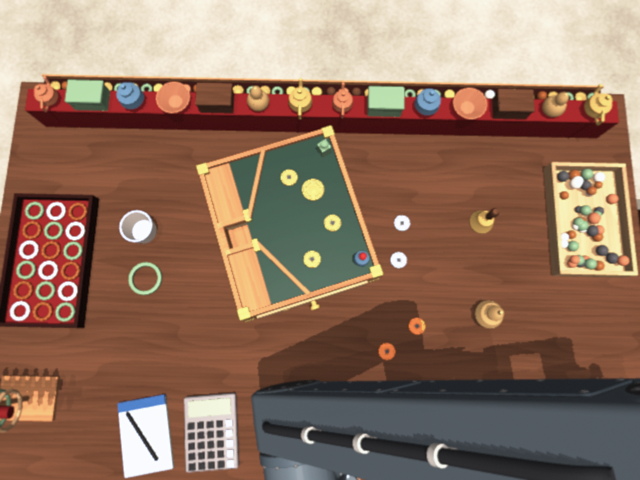

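View pics/side0.png

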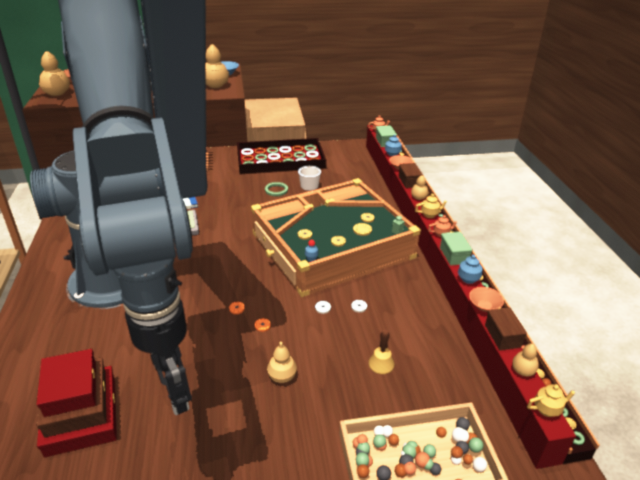

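The top view shows the coins near (289,177), (333,222) and (312,259), and the medal at (313,189). The seal is at (324,146), the flask at (362,258) and the gate posts at about (248,215) and (256,245). Next I'll measure them.

```bash
cat > h.py <<'E'
import numpy as np, cv2
from scipy.spatial.transform import Rotation as R
from scipy.optimize import brentq
from station import telemetry, optics, manip
def ray(cam,u,v):
    p=optics.camera_params(cam); M=p['mtx']; k=p['k1']
    d=np.array([(u-M[0,2])/M[0,0],(v-M[1,2])/M[1,1]]); s=d.copy()
    for _ in range(20): s=d/(1+k*(s@s))
    return p['origin'],R.from_quat(p['attitude']).apply([s[0],s[1],1])
def onz(cam,u,v,z):
    o,d=ray(cam,u,v); return o+d*(z-o[2])/d[2]
def pix(cam,P):
    p=optics.camera_params(cam); c=R.from_quat(p['attitude']).inv().apply(np.asarray(P)-p['origin'])
    s=c[:2]/c[2]; s=s*(1+p['k1']*(s@s)); return p['mtx'][:2,:2]@s+p['mtx'][:2,2]
E
python3 - <<'E'
from h import *
im=cv2.imread('pics/top0.png'); hsv=cv2.cvtColor(im,cv2.COLOR_BGR2HSV)
crop=im[115:330,185:395]; cv2.imwrite('pics/top0z.png',cv2.resize(crop,None,fx=2.8,fy=2.8,interpolation=cv2.INTER_CUBIC))
m=cv2.inRange(hsv,(20,110,120),(32,255,255))
n,l,st,c=cv2.connectedComponentsWithStats(m)
for i in range(1,n):
    if st[i,4]>20 and 190<c[i,0]<385 and 120<c[i,1]<325:
        print(st[i],c[i].round(1),onz('top',*c[i],.086).round(4),onz('top',*c[i],.092).round(4))
s=cv2.imread('pics/side0.png')[175:300,245:425]; cv2.imwrite('pics/side0z.png',cv2.resize(s,None,fx=4,fy=4,interpolation=cv2.INTER_CUBIC))
E
```

```text
[322 125  13  13  90] [327.6 131.1] [ 0.7938 -0.0159  0.086 ] [ 0.7911 -0.0158  0.092 ]
[196 163  13  12  83] [202.1 168.6] [0.6992 0.2592 0.086 ] [0.697  0.2577 0.092 ]
[281 170  16  16 119] [288.5 177. ] [0.684  0.0683 0.086 ] [0.682  0.0679 0.092 ]
[302 179  22  22 254] [312.6 188.9] [0.6579 0.0146 0.086 ] [0.656  0.0145 0.092 ]
[324 215  15  16  61] [330.1 222.6] [ 0.5827 -0.0248  0.086 ] [ 0.5812 -0.0247  0.092 ]
[252 239   8  10  27] [254.8 243. ] [0.5345 0.1354 0.086 ] [0.5333 0.1346 0.092 ]
[304 252  10  16  35] [307.3 260.7] [0.4987 0.0222 0.086 ] [0.4977 0.022  0.092 ]
[372 264  11  14  36] [377.9 271.3] [ 0.4791 -0.1274  0.086 ] [ 0.4782 -0.1267  0.092 ]
[311 300   7  10  37] [313.9 304.7] [0.4062 0.0062 0.086 ] [0.4058 0.0062 0.092 ]
[237 307  14  14  53] [243. 314.] [0.384  0.1529 0.086 ] [0.3838 0.152  0.092 ]
```

View pics/top0z.png

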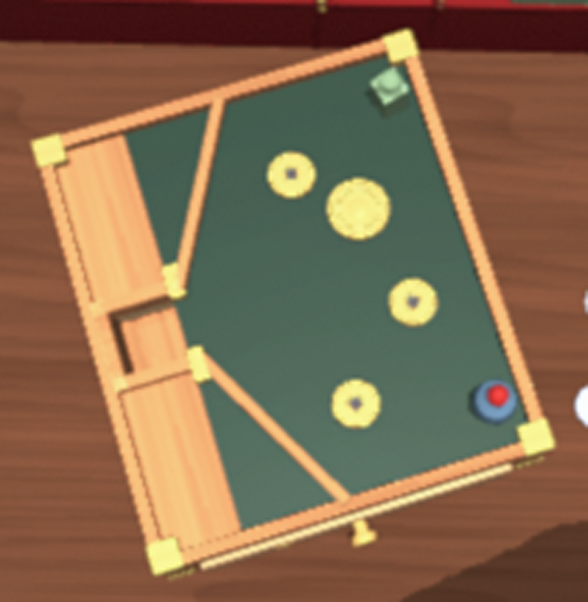

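View pics/side0z.png

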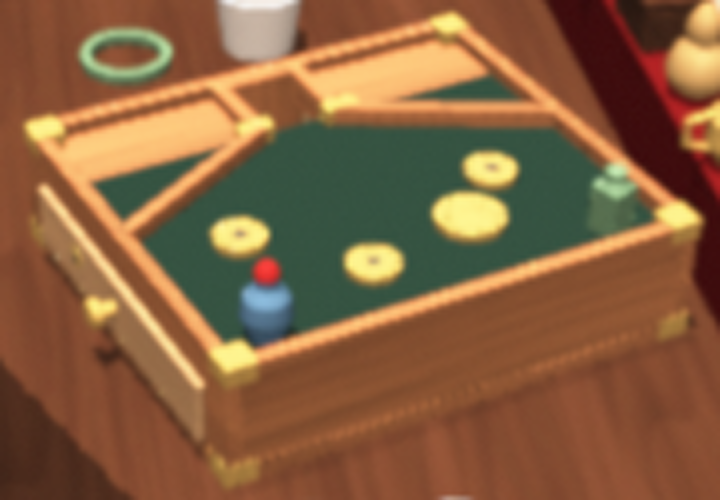

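```bash
cat >> h.py <<'E'
def blobs(im,z=.086,cam='top'):
    hsv=cv2.cvtColor(im,cv2.COLOR_BGR2HSV)
    m=cv2.inRange(hsv,(18,70,100),(36,255,255))
    # brass vs wood: hue
    cs,_=cv2.findContours(m,cv2.RETR_EXTERNAL,cv2.CHAIN_APPROX_NONE); out=[]
    for c in cs:
        a=cv2.contourArea(c)
        if a<25: continue
        M=cv2.moments(c); out.append((M['m10']/M['m00'],M['m01']/M['m00'],a))
    return out
E
python3 - <<'E'
from h import *
im=cv2.imread('pics/top0.png')
for b in blobs(im):
    if 190<b[0]<385 and 120<b[1]<325: print(np.round(b,1),onz('top',b[0],b[1],.086).round(4))
pts=np.array([[327.6,131.1],[203,168.7],[376.8,271],[243.8,313.2]])
W=np.array([onz('top',u,v,.093) for u,v in pts]);print(W.round(4))
# order: (-y,+x?) determine: x axis = y_axis x z ... y=to slot(left)
br,tr_=W[0],W[1]; # 0:back-far 1:front-far 2:back-near 3:front-near
yd=(W[1]-W[0]+W[3]-W[2])[:2]; print('sizes',np.linalg.norm(W[1]-W[0]),np.linalg.norm(W[3]-W[2]),np.linalg.norm(W[0]-W[2]),np.linalg.norm(W[1]-W[3]))
xd=(W[0]-W[2]+W[1]-W[3])[:2]
print(np.arctan2(yd[1],yd[0])-np.pi/2, np.arctan2(xd[1],xd[0]), W.mean(0))
E
```

```text
[243.6 313.3 132.5] [0.3856 0.1517 0.086 ]
[315.4 299.2 208.5] [0.4177 0.0033 0.086 ]
[249.7 294.6 147. ] [0.4245 0.1409 0.086 ]
[375.8 270.9 129.5] [ 0.4798 -0.123   0.086 ]
[311.7 258.8 232.5] [0.5029 0.0131 0.086 ]
[255.3 244.7  77.5] [0.5309 0.1341 0.086 ]
[332.1 222.5 226. ] [ 0.583  -0.0293  0.086 ]
[246.5 214.9  75. ] [0.596  0.1562 0.086 ]
[312.6 189.2 386.5] [0.6572 0.0146 0.086 ]
[288.7 177.  219.5] [0.6839 0.0679 0.086 ]
[202.2 168.4 103.5] [0.6997 0.2592 0.086 ]
[327.7 131.2 107. ] [ 0.7936 -0.0163  0.086 ]
[[ 0.7907 -0.0159  0.093 ]
 [ 0.6966  0.2555  0.093 ]
 [ 0.4786 -0.1243  0.093 ]
 [ 0.3854  0.1502  0.093 ]]
sizes 0.2872934987618453 0.28995099252098955 0.33035944832428615 0.3285584795138359
0.3305852427655682 0.33034307124853446 [0.58782208 0.06636151 0.093     ]
```

```bash
cat >> h.py <<'E'
TC=np.array([.5878,.0664]); TY=.3305
def t2w(x,y,z): # till mm -> world
    c,s=np.cos(TY),np.sin(TY); x,y=x/1e3,y/1e3
    return np.array([TC[0]+c*x-s*y,TC[1]+s*x+c*y,z])
def w2t(P):
    d=np.asarray(P)[:2]-TC; c,s=np.cos(TY),np.sin(TY)
    return np.round(1e3*np.array([c*d[0]+s*d[1],-s*d[0]+c*d[1]]),1)
def go(x,y,z,push=None,tol=True):
    """till mm target; push = push direction (deg in till frame, from +x ccw) -> jaw axis perpendicular"""
    s=telemetry.sense(); Rt=R.from_quat(s['tool_rot']); p=s['tcp_pos']
    d=Rt.inv().apply(t2w(x,y,z)-p); turn=0
    if push is not None:
        zt=Rt.apply([0,0,1]); a=np.arctan2(zt[1],zt[0]); want=TY+np.radians(push)+np.pi/2
        # turn about tool x (down): positive turn reduces world yaw
        turn=-((want-a+np.pi/2)%np.pi-np.pi/2)
    print('shift',d.round(4),'turn',round(turn,3),'| till now',w2t(p),'z',p[2].round(4),'q6',s['q'][5].round(2),'F',s['force'].round(1),'t',round(s['t'],2),'gap',round(s['finger_gap'],3))
E
python3 - <<'E'
from h import *
im=cv2.imread('pics/top0.png')
for n,u,v,z in [('A',288.7,177,.086),('B',332.4,222.3,.086),('C',312,259,.086),('medal',312.6,189.2,.086),('p1',246.5,214.9,.094),('p2',255.3,244.7,.094),('seal',324,146,.132),('flask',362.5,257,.137)]:
    print(n,w2t(onz('top',u,v,z)))
# side view check
for n,u,v in [('A',490,169),('B',374,262),('C',240,236),('medal',470,216)]:
    print(n,w2t(onz('side',245+u/4,175+v/4,.086)))
s=telemetry.sense();print(R.from_quat(s['tool_rot']).as_matrix().round(3))
go(-126,-40,.15,31)
E
```

```text
A [ 91.4 -29.9]
B [-35.3 -89.6]
C [-98.3 -23.4]
medal [ 48.7 -71.5]
p1 [34.6 81.7]
p2 [-33.7  82. ]
seal [ 118.9 -119.7]
flask [-133.6 -119.8]
A [ 90.8 -31.1]
B [-35.  -90.1]
C [-98.2 -24.8]
medal [ 48.  -73.5]
[[-0.     0.938  0.346]
 [ 0.002  0.346 -0.938]
 [-1.     0.    -0.002]]
shift [ 0.0815  0.4473 -0.4458] turn -0.518 | till now [-562.8 -496.2] z 0.2304 q6 -0.18 F [0.  0.5 0.5] t 0.1 gap 1.004
```

Request:
{"op": "step_arm", "data": {
  "commands": [
    [0.03, 0.447, -0.446, -0.518],
    [0.03, 0.447, -0.446, -0.518],
    [0.03, 0.447, -0.446, -0.518],
    [0.03, 0.447, -0.446, -0.518],
    [0.03, 0.447, -0.446, -0.518],
    [0.03, 0.447, -0.446, -0.518],
    [0.03, 0.447, -0.446, -0.518],
    [0.03, 0.447, -0.446, -0.518]
  ],
  "jaw": 0.02,
  "grip_force": 20
}}

```text
t: 0.77
tcp_pos: [0.3562, -0.2819, 0.2153]
tool_rot: [0.243, 0.665, -0.242, 0.664]
force: [1.2, 0.2, -0.0]
finger_gap: 0.236
```

```bash
python3 -c "
from h import *
go(-126,-40,.15,31)"
```

```text
shift [ 0.0659  0.2869 -0.0775] turn -0.0 | till now [-332.1 -254.3] z 0.2153 q6 -0.22 F [ 1.2  0.2 -0. ] t 0.77 gap 0.236
```

Request:
{"op": "step_arm", "data": {
  "commands": [
    [0.066, 0.287, -0.0775, 0],
    [0.066, 0.287, -0.0775, 0],
    [0.066, 0.287, -0.0775, 0],
    [0.066, 0.287, -0.0775, 0],
    [0.066, 0.287, -0.0775, 0],
    [0.066, 0.287, -0.0775, 0],
    [0.066, 0.287, -0.0775, 0],
    [0.066, 0.287, -0.0775, 0]
  ]
}}

```text
t: 1.43
tcp_pos: [0.4823, -0.0079, 0.1487]
tool_rot: [0.242, 0.666, -0.24, 0.664]
force: [-0.2, 0.6, 0.4]
finger_gap: 0.236
```

```bash
python3 -c "
from h import *
im=optics.snapshot('side'); cv2.imwrite('pics/s1.png',cv2.resize(im[120:320,200:470],None,fx=2.8,fy=2.8)[:,:,::-1])
go(-126,-40,.083,31)"
```

```text
shift [ 0.0656 -0.0045  0.0026] turn 0.004 | till now [-123.5  -35.8] z 0.1486 q6 0.44 F [ 0.9  0.9 -0.2] t 1.48 gap 0.23
```

View pics/s1.png

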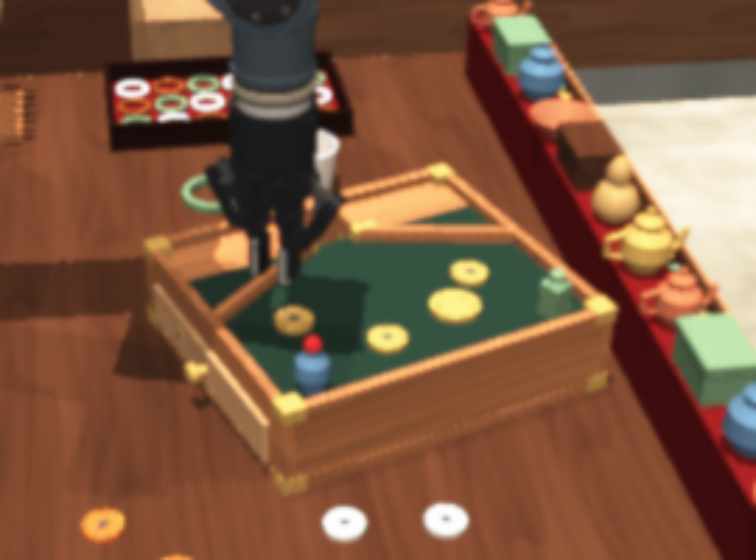

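Request:
{"op": "step_arm", "data": {
  "commands": [
    [0.03, -0.0045, 0.0026, 0],
    [0.05, -0.0045, 0.0026, 0],
    [0.06, -0.0045, 0.0026, 0],
    [0.0645, -0.0045, 0.0026, 0],
    [0.0645, -0.0045, 0.0026, 0]
  ]
}}

```text
t: 1.9
tcp_pos: [0.4808, -0.0126, 0.0831]
tool_rot: [0.242, 0.667, -0.24, 0.663]
force: [-0.2, -0.8, 0.3]
finger_gap: 0.235
```

```bash
python3 -c "
from h import *
go(-126,-40,.0815,31)
go(-4,31,.0815)"
```

```text
shift [0.0016 0.0008 0.0005] turn 0.004 | till now [-126.9  -40. ] z 0.0831 q6 0.43 F [-0.2 -0.8  0.3] t 1.9 gap 0.235
shift [0.0018 0.1419 0.003 ] turn 0 | till now [-126.9  -40. ] z 0.0831 q6 0.43 F [-0.2 -0.8  0.3] t 1.9 gap 0.235
```

Request:
{"op": "step_arm", "data": {
  "commands": [
    [0.001, 0.008, 0.0005, 0],
    [0.001, 0.017, 0.001, 0],
    [0.001, 0.026, 0.001, 0],
    [0.001, 0.035, 0.001, 0],
    [0.001, 0.044, 0.001, 0],
    [0.001, 0.053, 0.001, 0],
    [0.001, 0.06, 0.001, 0],
    [0.001, 0.06, 0.001, 0]
  ]
}}

```text
t: 2.57
tcp_pos: [0.5214, 0.034, 0.0825]
tool_rot: [0.242, 0.666, -0.239, 0.664]
force: [0.9, 0.3, -1.4]
finger_gap: 0.235
```

```bash
python3 -c "
from h import *
for c in ('side','top'):
  im=optics.snapshot(c); b=(120,320,200,470) if c=='side' else (110,330,180,400);cv2.imwrite('pics/%s2.png'%c,cv2.resize(im[b[0]:b[1],b[2]:b[3]],None,fx=2.7,fy=2.7)[:,:,::-1])
go(-22,22,.082,31)"
```

```text
shift [0.0003 0.0614 0.0006] turn 0.005 | till now [-74.8  -9.4] z 0.0822 q6 0.54 F [-0.6  0.1  0.1] t 2.67 gap 0.233
```

View pics/side2.png

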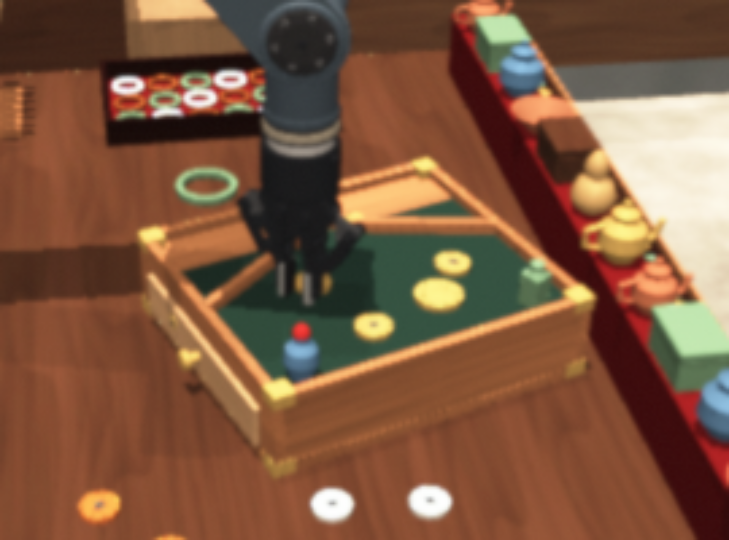

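View pics/top2.png

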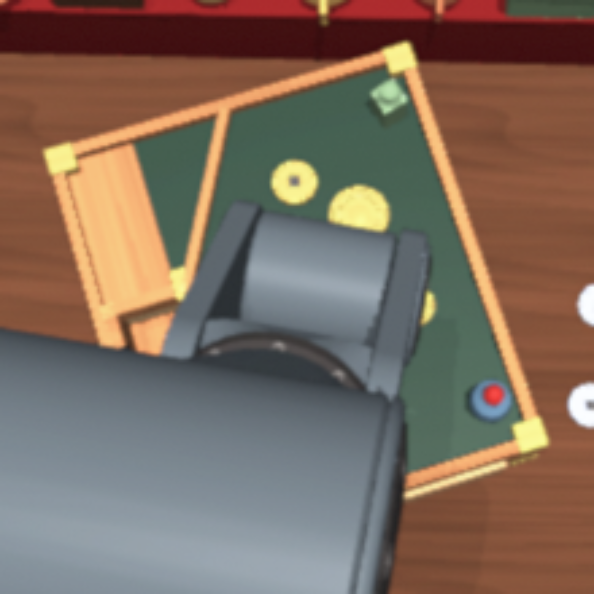

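The coin is ahead of both fingertips and still being carried. I'll continue the push.

Request:
{"op": "step_arm", "data": {
  "commands": [
    [0, 0.009, 0.0003, 0],
    [0, 0.018, 0.0006, 0],
    [0, 0.027, 0.0006, 0],
    [0, 0.036, 0.0006, 0],
    [0, 0.045, 0.0006, 0],
    [0, 0.054, 0.0006, 0],
    [0, 0.061, 0.0006, 0],
    [0, 0.061, 0.0006, 0]
  ]
}}

```text
t: 3.33
tcp_pos: [0.561, 0.0809, 0.0823]
tool_rot: [0.242, 0.666, -0.239, 0.664]
force: [0.3, 0.2, 0.5]
finger_gap: 0.237
```

Request:
{"op": "step_arm", "data": {
  "commands": [
    [0, -0.015, 0, 0],
    [-0.03, -0.03, 0, 0],
    [-0.05, -0.03, 0, 0],
    [-0.05, -0.03, 0, 0]
  ]
}}

```text
t: 3.67
tcp_pos: [0.5438, 0.057, 0.1355]
tool_rot: [0.242, 0.664, -0.239, 0.666]
force: [0.4, -0.4, 0.6]
finger_gap: 0.234
```

```bash
python3 -c "
from h import *
for c in ('side',):
  im=optics.snapshot(c); b=(120,320,200,470) if c=='side' else (110,330,180,400);cv2.imwrite('pics/%s3.png'%c,cv2.resize(im[b[0]:b[1],b[2]:b[3]],None,fx=2.8,fy=2.8)[:,:,::-1])
go(0,-10,.12,90)"
```

```text
shift [0.0143 0.0303 0.0369] turn -1.024 | till now [-45.1   5.7] z 0.1342 q6 0.59 F [-0.5 -0.4  0.7] t 3.72 gap 0.236
```

View pics/side3.png

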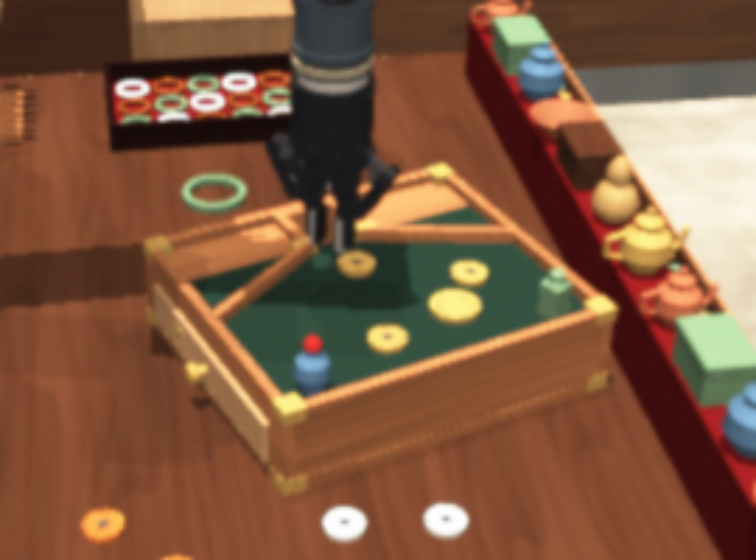

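Coin C now sits at about side pixel (327.5,214). I'll convert that to the till frame.

```bash
python3 -c "
from h import *
print(w2t(onz('side',327.5,213.9,.086)))
go(0,-10,.12,90)"
```

```text
[ 1.3 33.5]
shift [0.0143 0.0303 0.0369] turn -1.024 | till now [-45.1   5.7] z 0.1342 q6 0.59 F [-0.5 -0.4  0.7] t 3.72 gap 0.236
```

Request:
{"op": "step_arm", "data": {
  "commands": [
    [0, 0.03, 0.037, -1.02],
    [0, 0.03, 0.037, -1.02],
    [0, 0.03, 0.037, -1.02],
    [0, 0.03, 0.037, -1.02],
    [0, 0.03, 0.037, -1.02],
    [0, 0.03, 0.037, -1.02],
    [0, 0.03, 0.037, -1.02],
    [0, 0.03, 0.037, -1.02]
  ]
}}

```text
t: 4.38
tcp_pos: [0.5903, 0.0568, 0.133]
tool_rot: [-0.109, 0.698, 0.112, 0.699]
force: [0.1, 0.3, 0.8]
finger_gap: 0.232
```

```bash
python3 -c "
from h import *
go(0,-5,.082,90)"
```

```text
shift [0.0511 0.0047 0.0006] turn -0.017 | till now [-0.8 -9.9] z 0.133 q6 -0.41 F [0.1 0.3 0.8] t 4.38 gap 0.232
```

Request:
{"op": "step_arm", "data": {
  "commands": [
    [0.025, 0.004, 0.0006, -0.017],
    [0.04, 0.004, 0.0006, -0.017],
    [0.048, 0.004, 0.0006, -0.017],
    [0.0508, 0.004, 0.0006, -0.017],
    [0.0508, 0.004, 0.0006, -0.017]
  ]
}}

```text
t: 4.8
tcp_pos: [0.5888, 0.0611, 0.0813]
tool_rot: [-0.114, 0.698, 0.118, 0.697]
force: [-0.5, -0.3, -0.7]
finger_gap: 0.237
```

```bash
python3 -c "
from h import *
go(0,58,.082,90)"
```

```text
shift [-0.0004  0.0633  0.0008] turn -0.0 | till now [-0.8 -5.3] z 0.0813 q6 -0.42 F [-0.5 -0.3 -0.7] t 4.8 gap 0.237
```

Request:
{"op": "step_arm", "data": {
  "commands": [
    [-0.0005, 0.009, 0.0008, 0],
    [-0.0005, 0.018, 0.0008, 0],
    [-0.0005, 0.027, 0.0008, 0],
    [-0.0005, 0.036, 0.0008, 0],
    [-0.0005, 0.045, 0.0008, 0],
    [-0.0005, 0.054, 0.0008, 0],
    [-0.0005, 0.062, 0.0008, 0],
    [-0.0005, 0.062, 0.0008, 0]
  ]
}}

```text
t: 5.47
tcp_pos: [0.5684, 0.1219, 0.0822]
tool_rot: [-0.115, 0.698, 0.119, 0.697]
force: [-0.3, -0.0, -0.1]
finger_gap: 0.236
```

```bash
python3 -c "
from h import *
for c in ('side','top'):
  im=optics.snapshot(c); b=(120,320,200,470) if c=='side' else (110,330,180,400);cv2.imwrite('pics/%s4.png'%c,cv2.resize(im[b[0]:b[1],b[2]:b[3]],None,fx=2.7,fy=2.7)[:,:,::-1])
go(0,58,.082,90)"
```

```text
shift [ 0.0002  0.0007 -0.0001] turn 0.001 | till now [ 0.1 57.3] z 0.0822 q6 -0.32 F [0.6 0.  0.5] t 5.57 gap 0.234
```

View pics/side4.png

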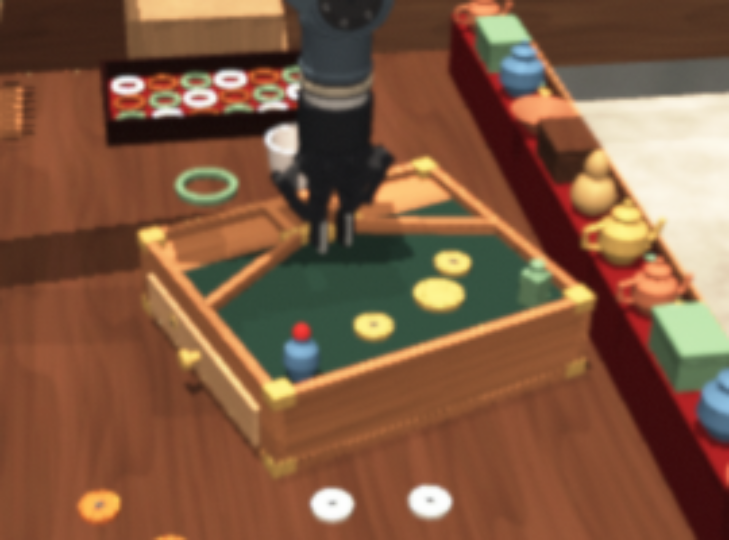

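View pics/top4.png

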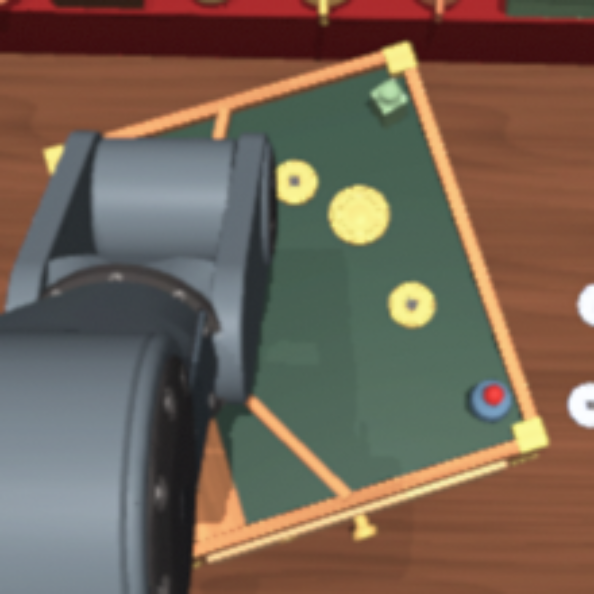

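Request:
{"op": "step_arm", "data": {
  "commands": [
    [-0.001, -0.012, 0, 0],
    [-0.001, -0.012, 0, 0],
    [-0.001, -0.012, 0, 0],
    [-0.001, -0.012, 0, 0],
    [-0.001, -0.012, 0, 0]
  ],
  "jaw": 0
}}

```text
t: 5.98
tcp_pos: [0.5732, 0.1088, 0.0831]
tool_rot: [-0.114, 0.698, 0.118, 0.697]
force: [0.2, 0.4, 0.2]
finger_gap: -0.001
```

Request:
{"op": "step_arm", "data": {
  "commands": [
    [0, 0.007, 0, 0],
    [0, 0.014, 0, 0],
    [0, 0.019, 0, 0],
    [0, 0.023, 0, 0],
    [0, 0.026, 0, 0],
    [0, 0.028, 0, 0],
    [0, 0.028, 0, 0]
  ]
}}

```text
t: 6.57
tcp_pos: [0.5637, 0.136, 0.0832]
tool_rot: [-0.115, 0.698, 0.118, 0.697]
force: [0.4, 0.4, -0.2]
finger_gap: -0.0
```

```bash
python3 -c "
from h import *
go(0,58,.082,90)"
```

```text
shift [ 0.0011 -0.0156  0.0002] turn 0.001 | till now [-0.2 73.6] z 0.0832 q6 -0.29 F [ 0.4  0.4 -0.2] t 6.57 gap -0.0
```

Next I'll back off, lift, and swing toward coin A's staging point so I can see the slot.

```bash
python3 -c "
from h import *
a=np.degrees(np.arctan2(35+30,0-91.4)); print(a)
go(120,-51,.12,a)"
```

```text
144.5810943834876
shift [-0.0377 -0.1245  0.1201] turn -0.952 | till now [-0.2 73.6] z 0.0832 q6 -0.29 F [ 0.4  0.4 -0.2] t 6.57 gap -0.0
```

Request:
{"op": "step_arm", "data": {
  "commands": [
    [-0.005, -0.025, 0, 0],
    [-0.045, -0.03, 0, 0],
    [-0.055, -0.06, 0, 0],
    [-0.055, -0.08, 0, 0]
  ],
  "jaw": 0.02
}}

```text
t: 6.9
tcp_pos: [0.5931, 0.0587, 0.141]
tool_rot: [-0.116, 0.695, 0.118, 0.699]
force: [0.8, -0.1, 0.1]
finger_gap: 0.23
```

```bash
python3 -c "
from h import *
go(120,-51,.13,144.6)"
```

```text
shift [ 0.0116 -0.0422  0.1174] turn -0.951 | till now [ 2.5 -9. ] z 0.141 q6 -0.43 F [ 0.8 -0.1  0.1] t 6.9 gap 0.23
```

Request:
{"op": "step_arm", "data": {
  "commands": [
    [0, -0.042, 0.117, -0.95],
    [0, -0.042, 0.117, -0.95],
    [0, -0.042, 0.117, -0.95],
    [0, -0.042, 0.117, -0.95],
    [0, -0.042, 0.117, -0.95],
    [0, -0.042, 0.117, -0.95],
    [0, -0.042, 0.117, -0.95],
    [0, -0.042, 0.117, -0.95]
  ]
}}

```text
t: 7.57
tcp_pos: [0.7172, 0.0569, 0.1411]
tool_rot: [-0.424, 0.564, 0.425, 0.568]
force: [0.4, 0.3, -0.9]
finger_gap: 0.233
```

```bash
python3 -c "
from h import *
for c in ('side','top'):
  im=optics.snapshot(c); b=(120,320,200,470) if c=='side' else (110,330,180,400);cv2.imwrite('pics/%s5.png'%c,cv2.resize(im[b[0]:b[1],b[2]:b[3]],None,fx=2.7,fy=2.7)[:,:,::-1])
go(118,-49,.082,144.6)"
```

```text
shift [0.0593 0.0023 0.0005] turn -0.002 | till now [119.3 -50.9] z 0.1413 q6 -1.36 F [ 0.3 -0.  -0.7] t 7.67 gap 0.234
```

View pics/side5.png

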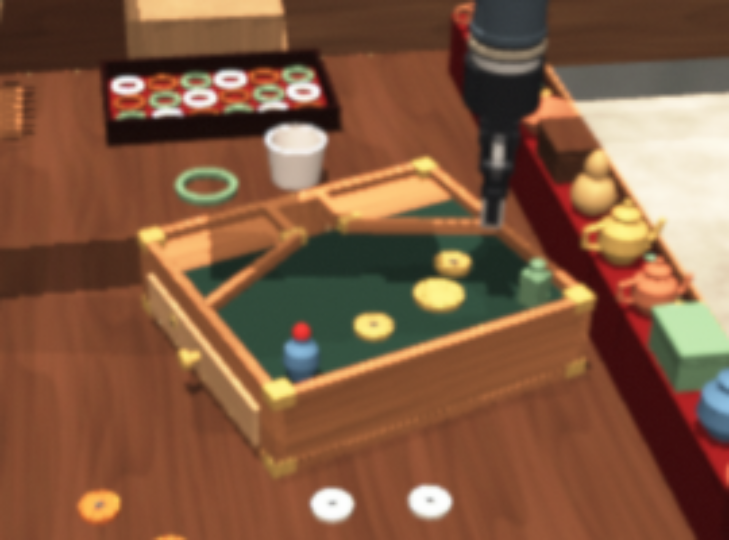

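View pics/top5.png

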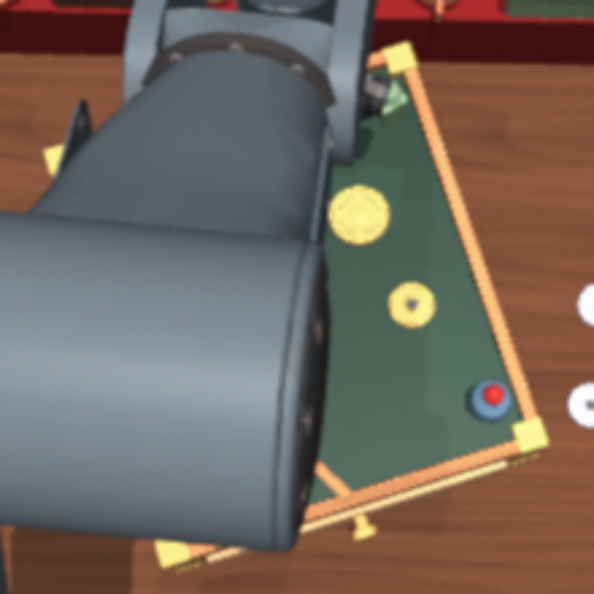

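Coin C has left the deck, so it dropped. I'll lower behind coin A.

Request:
{"op": "step_arm", "data": {
  "commands": [
    [0.03, 0.002, 0, 0],
    [0.048, 0.002, 0, 0],
    [0.056, 0.002, 0, 0],
    [0.0588, 0.002, 0, 0],
    [0.0588, 0.002, 0, 0]
  ]
}}

```text
t: 8.08
tcp_pos: [0.7151, 0.0578, 0.0819]
tool_rot: [-0.422, 0.565, 0.423, 0.569]
force: [-0.2, -1.4, 0.8]
finger_gap: 0.232
```

```bash
python3 -c "
from h import *
go(21.2,20,.082,144.6)"
```

```text
shift [-0.0003  0.1188  0.0005] turn -0.003 | till now [117.6 -49.5] z 0.0819 q6 -1.36 F [-0.2 -1.4  0.8] t 8.08 gap 0.232
```

Request:
{"op": "step_arm", "data": {
  "commands": [
    [-0.0003, 0.009, 0, 0],
    [-0.0003, 0.018, 0, 0],
    [-0.0003, 0.027, 0, 0],
    [-0.0003, 0.036, 0, 0],
    [-0.0003, 0.045, 0, 0],
    [-0.0003, 0.054, 0, 0],
    [-0.0003, 0.063, 0, 0],
    [-0.0003, 0.072, 0, 0]
  ]
}}

```text
t: 8.75
tcp_pos: [0.6453, 0.0787, 0.0824]
tool_rot: [-0.422, 0.565, 0.423, 0.569]
force: [0.9, 0.7, 0.6]
finger_gap: 0.236
```

```bash
python3 -c "
from h import *
go(21.2,20,.082,144.6)"
```

```text
shift [0.0003 0.046  0.0004] turn -0.003 | till now [58.4 -7.1] z 0.0824 q6 -1.34 F [0.9 0.7 0.6] t 8.75 gap 0.236
```

Request:
{"op": "step_arm", "data": {
  "commands": [
    [0, 0.009, 0.0004, 0],
    [0, 0.018, 0.0004, 0],
    [0, 0.027, 0.0004, 0],
    [0, 0.036, 0.0004, 0],
    [0, 0.043, 0.0004, 0],
    [0, 0.046, 0.0004, 0],
    [0, 0.046, 0.0004, 0]
  ]
}}

```text
t: 9.33
tcp_pos: [0.6001, 0.0926, 0.0821]
tool_rot: [-0.422, 0.566, 0.423, 0.568]
force: [0.1, -0.1, -0.2]
finger_gap: 0.235
```

Request:
{"op": "step_arm", "data": {
  "commands": [
    [0, -0.015, 0, 0],
    [-0.03, -0.03, 0, 0],
    [-0.05, -0.03, 0, 0],
    [-0.05, -0.03, 0, 0]
  ]
}}

```text
t: 9.67
tcp_pos: [0.6329, 0.0833, 0.1362]
tool_rot: [-0.424, 0.563, 0.421, 0.571]
force: [0.1, 1.1, -0.9]
finger_gap: 0.228
```

```bash
python3 -c "
from h import *
for c in ('side',):
  im=optics.snapshot(c); b=(120,320,200,470) if c=='side' else (110,330,180,400);cv2.imwrite('pics/%s6.png'%c,cv2.resize(im[b[0]:b[1],b[2]:b[3]],None,fx=2.8,fy=2.8)[:,:,::-1])
go(0,-10,.13,90)"
```

```text
shift [ 0.0038  0.0306 -0.0368] turn 0.95 | till now [46.3  2.2] z 0.1342 q6 -1.33 F [ 0.4 -0.2 -0.3] t 9.72 gap 0.235
```

View pics/side6.png

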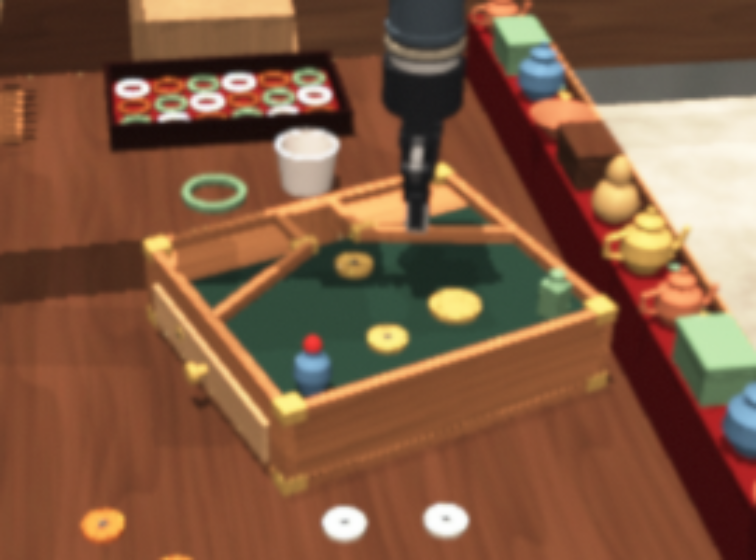

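Coin A is now at side pixel (326.4,214.3), about till (-0.5,33). I'll repeat the gate pass.

Request:
{"op": "step_arm", "data": {
  "commands": [
    [0, 0.03, -0.037, 0.95],
    [0, 0.03, -0.037, 0.95],
    [0, 0.03, -0.037, 0.95],
    [0, 0.03, -0.037, 0.95],
    [0, 0.03, -0.037, 0.95],
    [0, 0.03, -0.037, 0.95],
    [0, 0.03, -0.037, 0.95],
    [0, 0.03, -0.037, 0.95]
  ]
}}

```text
t: 10.38
tcp_pos: [0.59, 0.0568, 0.1323]
tool_rot: [-0.113, 0.697, 0.116, 0.699]
force: [0.5, -0.2, -0.4]
finger_gap: 0.234
```

```bash
python3 -c "
from h import *
print(w2t(onz('side',326.4,214.3,.086)))
go(0,-5,.082,90)"
```

```text
[-2.4 33. ]
shift [0.0503 0.0047 0.0008] turn -0.005 | till now [-1.  -9.8] z 0.1323 q6 -0.42 F [ 0.5 -0.2 -0.4] t 10.38 gap 0.234
```

Request:
{"op": "step_arm", "data": {
  "commands": [
    [0.025, 0.004, 0, -0.005],
    [0.04, 0.004, 0, -0.005],
    [0.047, 0.004, 0, -0.005],
    [0.0498, 0.004, 0, -0.005],
    [0.0498, 0.004, 0, -0.005]
  ]
}}

```text
t: 10.8
tcp_pos: [0.5878, 0.0609, 0.0815]
tool_rot: [-0.115, 0.697, 0.118, 0.698]
force: [-0.1, -0.3, -0.3]
finger_gap: 0.233
```

```bash
python3 -c "
from h import *
go(0,58,.082,90)"
```

```text
shift [-0.0003  0.0632  0.0018] turn -0.0 | till now [-1.8 -5.2] z 0.0815 q6 -0.42 F [-0.1 -0.3 -0.3] t 10.8 gap 0.233
```

Request:
{"op": "step_arm", "data": {
  "commands": [
    [-0.0003, 0.009, 0.0005, 0],
    [-0.0003, 0.018, 0.001, 0],
    [-0.0003, 0.027, 0.0015, 0],
    [-0.0003, 0.036, 0.0018, 0],
    [-0.0003, 0.045, 0.0018, 0],
    [-0.0003, 0.054, 0.0018, 0],
    [-0.0003, 0.062, 0.0018, 0],
    [-0.0003, 0.062, 0.0018, 0]
  ]
}}

```text
t: 11.47
tcp_pos: [0.5684, 0.122, 0.0821]
tool_rot: [-0.115, 0.697, 0.119, 0.697]
force: [0.3, -0.6, 0.3]
finger_gap: 0.234
```

Request:
{"op": "step_arm", "data": {
  "commands": [
    [-0.001, -0.012, 0, 0],
    [-0.001, -0.012, 0, 0],
    [-0.001, -0.012, 0, 0],
    [-0.001, -0.012, 0, 0],
    [-0.001, -0.012, 0, 0]
  ],
  "jaw": 0
}}

```text
t: 11.88
tcp_pos: [0.5724, 0.1101, 0.083]
tool_rot: [-0.115, 0.697, 0.118, 0.697]
force: [1.2, 0.3, 0.5]
finger_gap: 0.002
```

Request:
{"op": "step_arm", "data": {
  "commands": [
    [0, 0.007, 0, 0],
    [0, 0.014, 0, 0],
    [0, 0.019, 0, 0],
    [0, 0.023, 0, 0],
    [0, 0.026, 0, 0],
    [0, 0.028, 0, 0],
    [0, 0.028, 0, 0]
  ]
}}

```text
t: 12.47
tcp_pos: [0.563, 0.1372, 0.0831]
tool_rot: [-0.115, 0.697, 0.119, 0.697]
force: [-0.1, 0.0, 0.3]
finger_gap: 0.003
```

Request:
{"op": "step_arm", "data": {
  "commands": [
    [-0.005, -0.025, 0, 0],
    [-0.045, -0.03, 0, 0],
    [-0.06, -0.06, 0, 0],
    [-0.06, -0.08, 0, 0]
  ],
  "jaw": 0.02
}}

```text
t: 12.8
tcp_pos: [0.5928, 0.0598, 0.1467]
tool_rot: [-0.116, 0.694, 0.118, 0.7]
force: [0.2, 0.3, -0.2]
finger_gap: 0.234
```

```bash
python3 -c "
from h import *
for c in ('side',):
  im=optics.snapshot(c); b=(120,320,200,470) if c=='side' else (110,330,180,400);cv2.imwrite('pics/%s7.png'%c,cv2.resize(im[b[0]:b[1],b[2]:b[3]],None,fx=2.8,fy=2.8)[:,:,::-1])
a=np.degrees(np.arctan2(35+90,35.5)); print(a)
d=np.array([np.cos(np.radians(a)),np.sin(np.radians(a))]); c=np.array([-35.5,-89.7]); print(c-32*d, np.array([0,35])-26*d)
go(*(c-32*d),.142,a)"
```

```text
74.14545356762169
[ -44.24227742 -120.48266697] [-7.1031004   9.98908309]
shift [ 0.0031 -0.1091 -0.0465] turn 0.276 | till now [  2.3 -11.4] z 0.1454 q6 -0.43 F [ 1.5 -1.4 -0.8] t 12.85 gap 0.236
```

View pics/side7.png

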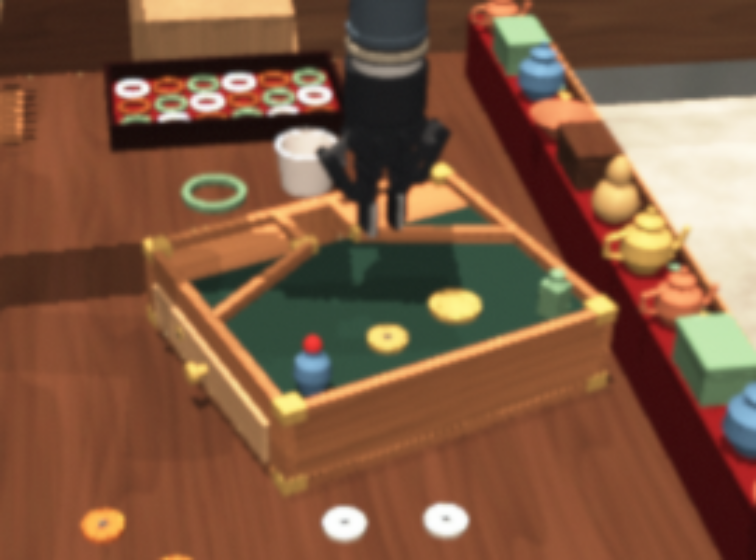

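Coin A is gone from the deck as well. Next is coin B.

Request:
{"op": "step_arm", "data": {
  "commands": [
    [0, -0.107, -0.046, 0.276],
    [0, -0.107, -0.046, 0.276],
    [0, -0.107, -0.046, 0.276],
    [0, -0.107, -0.046, 0.276],
    [0, -0.107, -0.046, 0.276],
    [0, -0.107, -0.046, 0.276]
  ]
}}

```text
t: 13.35
tcp_pos: [0.5843, -0.0596, 0.1448]
tool_rot: [-0.018, 0.705, 0.02, 0.709]
force: [-0.2, 0.8, 1.1]
finger_gap: 0.241
```

```bash
python3 -c "
from h import *
for c in ('side','top'):
  im=optics.snapshot(c); b=(120,320,200,470) if c=='side' else (110,330,180,400);cv2.imwrite('pics/%s8.png'%c,cv2.resize(im[b[0]:b[1],b[2]:b[3]],None,fx=2.7,fy=2.7)[:,:,::-1])
go(-44,-119.5,.082,74.15)"
```

```text
shift [ 0.0628 -0.0027 -0.    ] turn 0.002 | till now [ -43.7 -116.9] z 0.1448 q6 -0.35 F [-0.2  0.3  0.3] t 13.45 gap 0.236
```

View pics/side8.png

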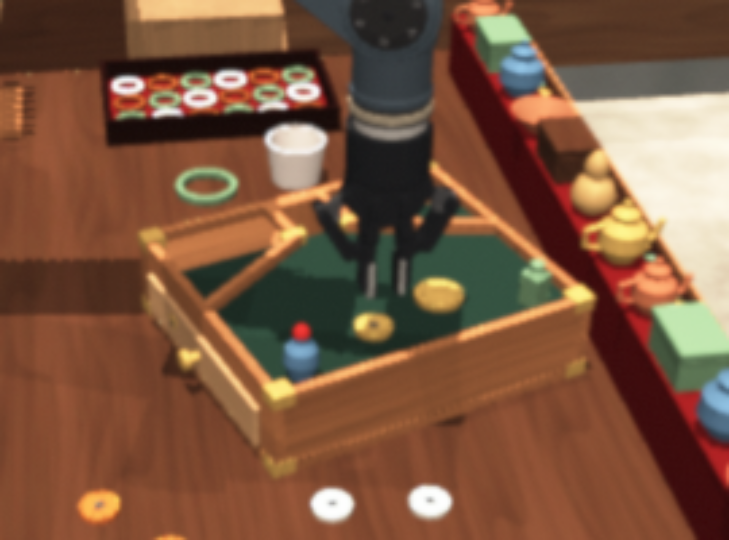

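View pics/top8.png

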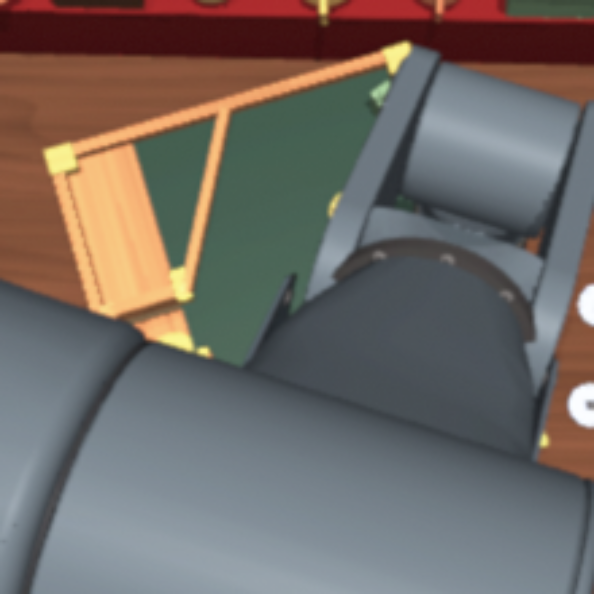

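Request:
{"op": "step_arm", "data": {
  "commands": [
    [0.025, -0.0027, 0, 0],
    [0.045, -0.0027, 0, 0],
    [0.055, -0.0027, 0, 0],
    [0.06, -0.0027, 0, 0],
    [0.0625, -0.0027, 0, 0],
    [0.0625, -0.0027, 0, 0]
  ]
}}

```text
t: 13.95
tcp_pos: [0.5851, -0.0603, 0.0822]
tool_rot: [-0.019, 0.705, 0.021, 0.709]
force: [0.0, 0.2, 0.2]
finger_gap: 0.23
```

```bash
python3 -c "
from h import *
go(-7.1,10,.082,74.15)"
```

```text
shift [0.0005 0.1341 0.0003] turn 0.003 | till now [ -43.7 -119. ] z 0.0822 q6 -0.36 F [0.  0.2 0.2] t 13.95 gap 0.23
```

Request:
{"op": "step_arm", "data": {
  "commands": [
    [0.0003, 0.009, 0, 0],
    [0.0003, 0.018, 0, 0],
    [0.0003, 0.027, 0, 0],
    [0.0003, 0.036, 0, 0],
    [0.0003, 0.045, 0, 0],
    [0.0003, 0.054, 0, 0],
    [0.0003, 0.063, 0, 0],
    [0.0003, 0.072, 0, 0]
  ]
}}

```text
t: 14.62
tcp_pos: [0.5811, 0.0125, 0.0823]
tool_rot: [-0.019, 0.704, 0.021, 0.709]
force: [0.2, 0.0, 0.7]
finger_gap: 0.23
```

```bash
python3 -c "
from h import *
go(-7.1,10,.082,74.15)"
```

```text
shift [0.0004 0.0611 0.0002] turn 0.003 | till now [-23.8 -48.8] z 0.0823 q6 -0.23 F [0.2 0.  0.7] t 14.62 gap 0.23
```

Request:
{"op": "step_arm", "data": {
  "commands": [
    [0.0003, 0.009, 0, 0],
    [0.0003, 0.018, 0, 0],
    [0.0003, 0.027, 0, 0],
    [0.0003, 0.036, 0, 0],
    [0.0003, 0.045, 0, 0],
    [0.0003, 0.054, 0, 0],
    [0.0003, 0.061, 0, 0],
    [0.0003, 0.061, 0, 0]
  ]
}}

```text
t: 15.28
tcp_pos: [0.5772, 0.0751, 0.082]
tool_rot: [-0.02, 0.705, 0.022, 0.709]
force: [-1.1, 0.3, -0.1]
finger_gap: 0.233
```

Request:
{"op": "step_arm", "data": {
  "commands": [
    [0, -0.015, 0, 0],
    [-0.03, -0.03, 0, 0],
    [-0.05, -0.03, 0, 0],
    [-0.05, -0.03, 0, 0]
  ]
}}

```text
t: 15.62
tcp_pos: [0.5815, 0.044, 0.1355]
tool_rot: [-0.019, 0.702, 0.021, 0.712]
force: [0.3, -0.2, 0.4]
finger_gap: 0.237
```

```bash
python3 -c "
from h import *
for c in ('side',):
  im=optics.snapshot(c); b=(120,320,200,470) if c=='side' else (110,330,180,400);cv2.imwrite('pics/%s9.png'%c,cv2.resize(im[b[0]:b[1],b[2]:b[3]],None,fx=2.8,fy=2.8)[:,:,::-1])
go(0,-10,.13,90)"
```

```text
shift [0.004  0.0119 0.0114] turn -0.273 | till now [-14.2 -18.3] z 0.1338 q6 -0.18 F [-0.2  0.5  0.3] t 15.67 gap 0.231
```

View pics/side9.png

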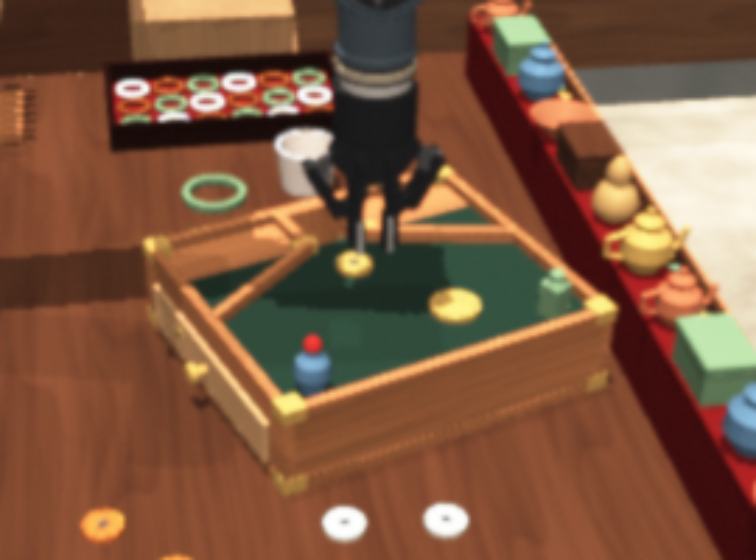

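Coin B is at the staging point, at the same pixel as before (354,264 in the crop).

Request:
{"op": "step_arm", "data": {
  "commands": [
    [0, 0.016, 0.011, -0.273],
    [0, 0.016, 0.011, -0.273],
    [0, 0.016, 0.011, -0.273],
    [0.025, 0.016, 0.011, -0.273],
    [0.042, 0.016, 0.011, -0.273],
    [0.049, 0.016, 0.011, -0.273],
    [0.0515, 0.016, 0.011, -0.273],
    [0.0515, 0.016, 0.011, -0.273]
  ]
}}

```text
t: 16.33
tcp_pos: [0.5899, 0.0612, 0.0816]
tool_rot: [-0.115, 0.695, 0.116, 0.701]
force: [0.5, 0.1, -0.1]
finger_gap: 0.235
```

```bash
python3 -c "
from h import *
go(0,58,.082,90)"
```

```text
shift [-0.0004  0.0636 -0.0003] turn -0.001 | till now [ 0.3 -5.6] z 0.0816 q6 -0.42 F [ 0.5  0.1 -0.1] t 16.33 gap 0.235
```

Request:
{"op": "step_arm", "data": {
  "commands": [
    [-0.0003, 0.009, 0, 0],
    [-0.0003, 0.018, 0, 0],
    [-0.0003, 0.027, 0, 0],
    [-0.0003, 0.036, 0, 0],
    [-0.0003, 0.045, 0, 0],
    [-0.0003, 0.054, 0, 0],
    [-0.0003, 0.062, 0, 0],
    [-0.0003, 0.062, 0, 0]
  ]
}}

```text
t: 17.0
tcp_pos: [0.5689, 0.1217, 0.082]
tool_rot: [-0.116, 0.695, 0.117, 0.7]
force: [0.3, 0.5, 0.6]
finger_gap: 0.234
```

Request:
{"op": "step_arm", "data": {
  "commands": [
    [-0.001, -0.012, 0, 0],
    [-0.001, -0.012, 0, 0],
    [-0.001, -0.012, 0, 0],
    [-0.001, -0.012, 0, 0],
    [-0.001, -0.012, 0, 0]
  ],
  "jaw": 0
}}

```text
t: 17.42
tcp_pos: [0.5728, 0.1099, 0.0828]
tool_rot: [-0.115, 0.695, 0.117, 0.7]
force: [1.2, -0.2, -0.3]
finger_gap: 0.001
```

Request:
{"op": "step_arm", "data": {
  "commands": [
    [0, 0.007, 0, 0],
    [0, 0.014, 0, 0],
    [0, 0.019, 0, 0],
    [0, 0.023, 0, 0],
    [0, 0.026, 0, 0],
    [0, 0.028, 0, 0],
    [0, 0.028, 0, 0]
  ]
}}

```text
t: 18.0
tcp_pos: [0.5634, 0.137, 0.0829]
tool_rot: [-0.116, 0.695, 0.117, 0.7]
force: [0.1, 0.2, -0.0]
finger_gap: 0.001
```

Request:
{"op": "step_arm", "data": {
  "commands": [
    [-0.005, -0.025, 0, 0],
    [-0.045, -0.03, 0, 0],
    [-0.085, -0.06, 0, 0],
    [-0.125, -0.09, 0, 0],
    [-0.14, -0.13, 0, 0],
    [-0.14, -0.17, 0, 0],
    [-0.14, -0.21, 0, 0],
    [-0.14, -0.25, 0, 0]
  ]
}}

```text
t: 18.67
tcp_pos: [0.6415, -0.0931, 0.2243]
tool_rot: [-0.116, 0.694, 0.117, 0.701]
force: [1.1, 0.5, -0.1]
finger_gap: 0.0
```

```bash
python3 -c "
from h import *
for c in ('side','top'):
  im=optics.snapshot(c); b=(120,320,200,470) if c=='side' else (110,330,180,400);cv2.imwrite('pics/%s10.png'%c,cv2.resize(im[b[0]:b[1],b[2]:b[3]],None,fx=2.7,fy=2.7)[:,:,::-1])
go(0,0,.2,90)"
```

```text
shift [ 0.0223  0.174  -0.0003] turn -0.006 | till now [  -1.1 -173.9] z 0.2231 q6 -0.65 F [ 0.1  1.3 -0.5] t 18.77 gap -0.002
```

View pics/side10.png

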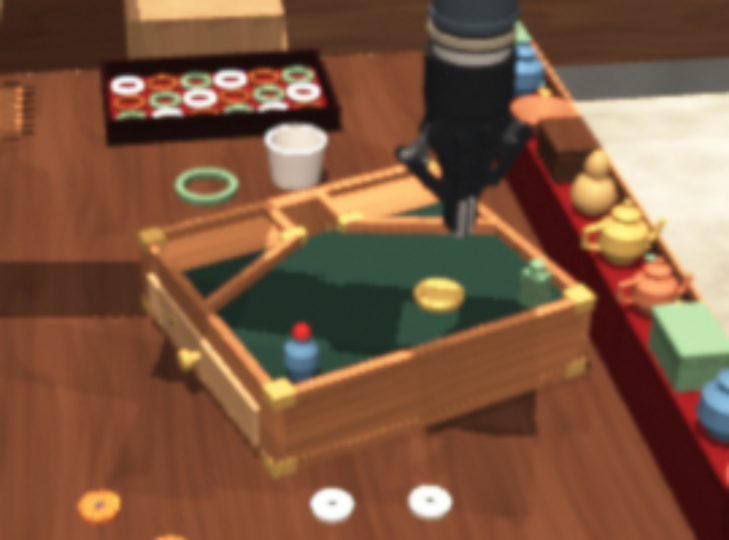

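View pics/top10.png

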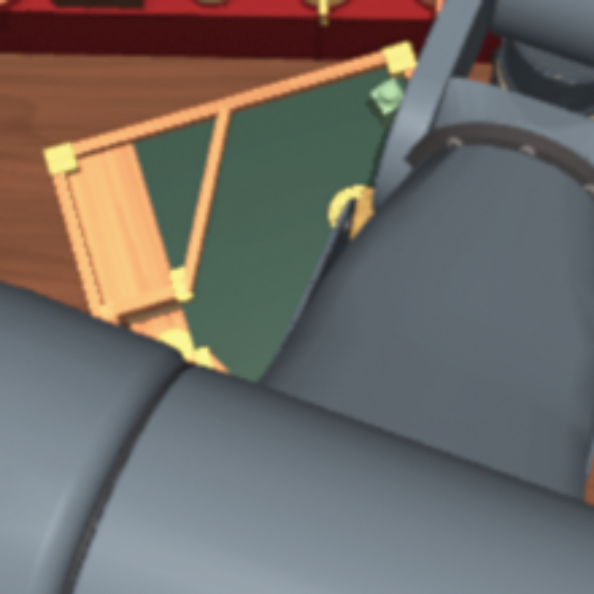

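The deck is clear of coins. I'll move the arm right out of the way for a full check of the slot.

Request:
{"op": "step_arm", "data": {
  "commands": [
    [0, -0.3, -0.15, 0],
    [0, -0.3, -0.15, 0],
    [0, -0.3, -0.15, 0],
    [0, -0.3, -0.15, 0],
    [0, -0.3, -0.15, 0],
    [0, -0.3, -0.15, 0],
    [0, -0.3, -0.15, 0],
    [0, -0.3, -0.15, 0]
  ]
}}

```text
t: 19.43
tcp_pos: [0.5971, -0.4228, 0.2225]
tool_rot: [-0.115, 0.694, 0.114, 0.702]
force: [0.8, 1.0, -0.3]
finger_gap: -0.003
```

```bash
python3 -c "
from h import *
for c in ('side','top'):
  im=optics.snapshot(c); b=(170,240,270,360) if c=='side' else (110,330,180,400);k=8 if c=='side' else 2.7;cv2.imwrite('pics/%s11.png'%c,cv2.resize(im[b[0]:b[1],b[2]:b[3]],None,fx=k,fy=k)[:,:,::-1])
  cv2.imwrite('pics/%sfull11.png'%c,im[:,:,::-1])
z=cv2.imread('pics/topfull11.png')[200:270,200:290];cv2.imwrite('pics/topz11.png',cv2.resize(z,None,fx=8,fy=8))
print(telemetry.sense()['tcp_pos'])
a=cv2.imread('pics/top0.png')
for f in ('pics/top0.png','pics/topfull11.png'):
  print([tuple(np.round(x,1)) for x in blobs(cv2.imread(f))if 200<x[0]<520 and 120<x[1]<330])"
```

```text
[ 0.59571983 -0.42897496  0.22218326]
[(np.float64(489.4), np.float64(320.5), np.float64(52.0)), (np.float64(243.6), np.float64(313.3), np.float64(132.5)), (np.float64(315.4), np.float64(299.2), np.float64(208.5)), (np.float64(249.7), np.float64(294.6), np.float64(147.0)), (np.float64(375.8), np.float64(270.9), np.float64(129.5)), (np.float64(311.7), np.float64(258.8), np.float64(232.5)), (np.float64(255.3), np.float64(244.7), np.float64(77.5)), (np.float64(332.1), np.float64(222.5), np.float64(226.0)), (np.float64(480.7), np.float64(222.1), np.float64(331.5)), (np.float64(246.5), np.float64(214.9), np.float64(75.0)), (np.float64(312.6), np.float64(189.2), np.float64(386.5)), (np.float64(288.7), np.float64(177.0), np.float64(219.5)), (np.float64(202.2), np.float64(168.4), np.float64(103.5)), (np.float64(327.7), np.float64(131.2), np.float64(107.0))]
[(np.float64(246.7), np.float64(300.9), np.float64(335.5)), (np.float64(226.7), np.float64(250.9), np.float64(26.5)), (np.float64(245.7), np.float64(240.8), np.float64(300.5)), (np.float64(246.5), np.float64(215.1), np.float64(77.0)), (np.float64(225.7), np.float64(211.0), np.float64(65.0)), (np.float64(312.6), np.float64(189.2), np.float64(385.5)), (np.float64(202.2), np.float64(168.4), np.float64(103.5)), (np.float64(327.7), np.float64(131.3), np.float64(108.0))]
```

View pics/topfull11.png

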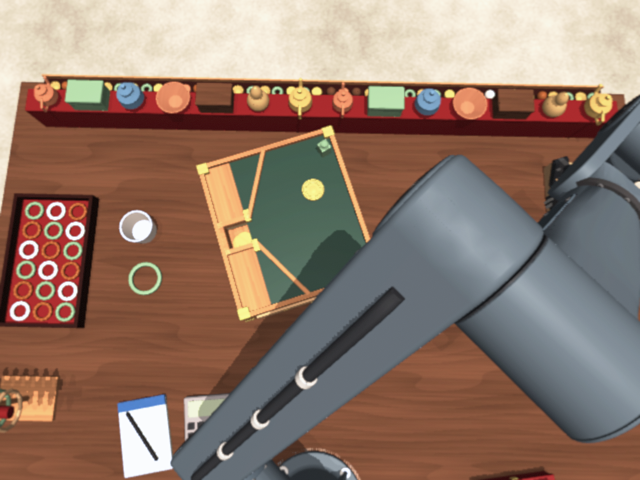

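View pics/topz11.png

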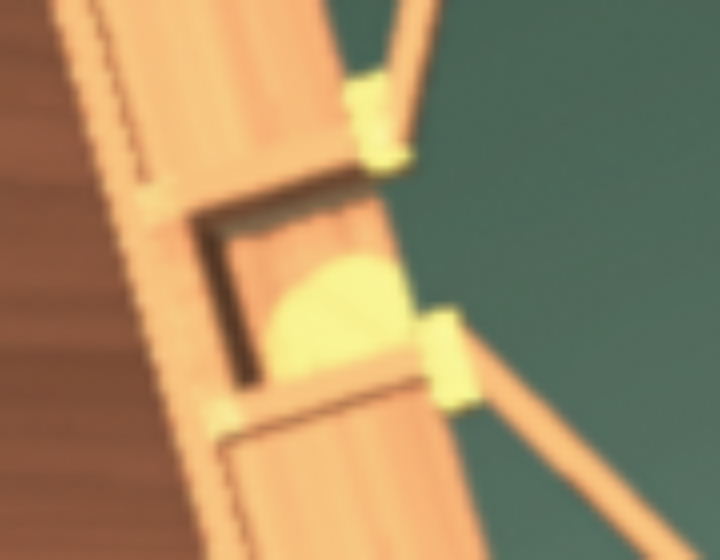

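```bash
python3 -c "
from h import *
for c,b in (('topfull11',(215,260,215,265)),('sidefull11',(190,225,300,345))):
  z=cv2.imread('pics/%s.png'%c)[b[0]:b[1],b[2]:b[3]].astype(float)
  z=np.clip((z-40)*1.15,0,255)
  bl=z[:,:,0]; print(bl.min(),bl.max())
  z[:,:,0]=np.clip((bl-20)*1.8,0,255)
  cv2.imwrite('pics/e_%s.png'%c,cv2.resize(z.astype(np.uint8),None,fx=12,fy=12,interpolation=cv2.INTER_CUBIC))
for x,y,zz in [(0,87,.08),(26,87,.08),(-26,87,.08),(-26,137,.08),(0,112,.02),(0,112,.03),(-8,105,.03)]:print(x,y,zz,pix('top',t2w(x,y,zz)).round(1))
"
```

```text
0.0 138.0
3.4499999999999997 120.74999999999999
0 87 0.08 [249.5 232.1]
26 87 0.08 [246.2 220.9]
-26 87 0.08 [252.9 243.3]
-26 137 0.08 [230.5 250.3]
0 112 0.02 [242.5 241. ]
0 112 0.03 [241.9 240.1]
-8 105 0.03 [245.8 242.5]
```

View pics/e_topfull11.png

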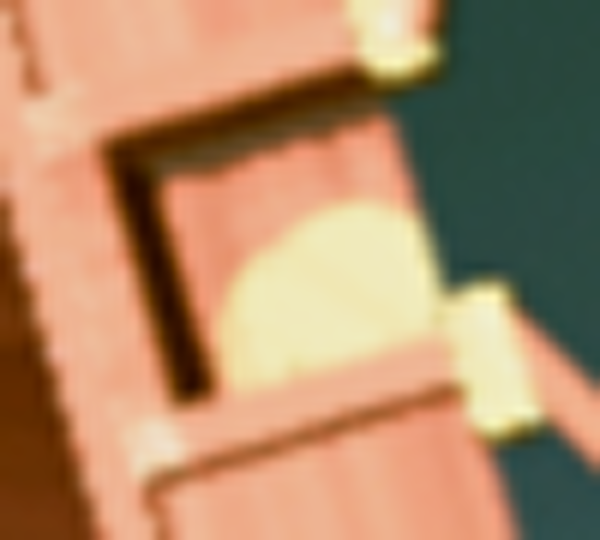

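View pics/e_sidefull11.png

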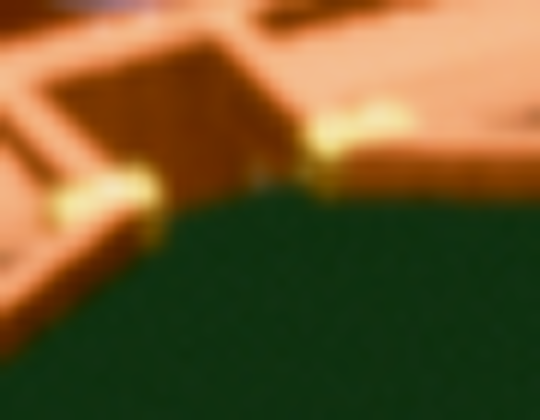

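View pics/sidefull11.png

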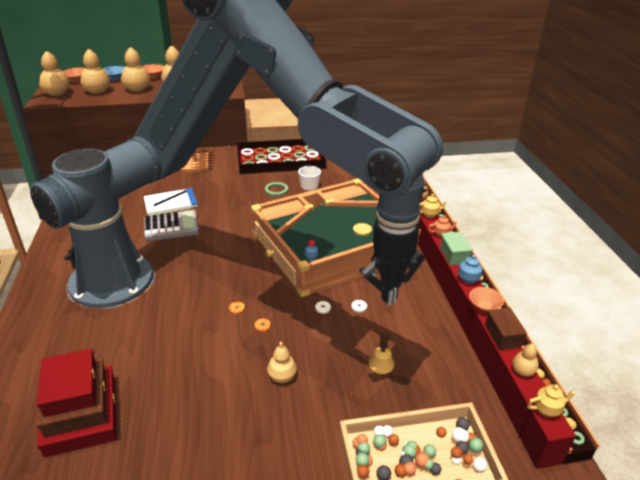

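The flask (311,251), gourd (282,365) and bell (381,358) stand where they were. The deck holds only the medal, and the arm is clear at 0.22 m.

```bash
python3 -c "
from h import *
s=telemetry.sense();print(s['t'],s['force'].round(1),abs(s['qd']).max());print(manip.sign_off())"
```

```text
19.5333 [ 0.   0.7 -0.1] 0.07845424989234934
the job is handed in; nothing more can be done
None
```

I swept all three coins, one at a time, through the gate and down the slot, and handed the job in at about 19.5 s of the 64 s allowed. For each coin, I slid it in front of the parted fingertips to a point before the gate, then into the gate. I finished with a short push using shut fingers.

**What the last checks showed:**
- **Deck:** no coin is left on it. The medal is at the same pixel as at the start (312.6, 189.2).
- **Table and standing things:** by eye, the seal, flask, teacup, bangle, bell and gourd are upright and where they began. In the last top view the arm hid the flask, bell and gourd, so those three were checked in the side view only.
- **Forces:** the tool force read under about 2 N each time I checked it.
- **Arm:** it was clear of everything at hand-in, about 0.22 m above the table, with the joints still settling slightly (0.08 rad/s).

**Not confirmed:** I could not count three separate coins in the chute. The top view shows brass down in the slot wider than one coin, consistent with overlapping coins, and the chute wall hides part of it. That all three are there rests on each one having left the deck after its push.

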